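# Put the deburring tool away in its case

### The arm

A 6-joint arm with a two-finger parallel gripper is mounted at the origin on a cart in front of the work surface, level with it; the furniture and walls round the work are solid. World frame = base frame: x ahead of the robot, y to its left, z up, the work surface at z = 0. Lengths are in m, angles in rad, forces in N, time in s.
With the tool pointing down it reaches from about 0.35 to 0.95 m from the base axis. Payload 17.4 kg.
Tool frame: the origin (TCP) lies midway between the tips of the shut fingers; the grasp point (between the pads) lies 19 mm behind it; z points along the fingers, y is the line along which they close (so a half turn about z gives the same grasp; the last joint's range is limited). The gripper opens to 93 mm and grips with 3 to 60 N. Pads are 15 mm wide; open, the fingers measure 128 mm over their backs; the gripper's body (75 mm by 188 mm) begins 65 mm behind the grasp point.
Start: joints at [1.086, 0.116, 1.442, -0, 1.584, -0.038], TCP at [0.292, 0.609, 0.184] pointing down, gripper open.
Joint ranges: [-2.83, 2.83], [-0.83, 2.19], [0.07, 2.5], [-1.14, 4.28], [0.01, 3], [-2.97, 2.97]. Speed limits (rad/s): [1.89, 1.89, 2.22, 3.14, 3.14, 3.14].

### API

Orientations are given as a rotation vector (axis times angle).
In Python, from cell import manip, vision, sign_off gives the robot as it stands.
- The arm moves only by the tool arm_command, never from a script. Its argument "targets" is a list of rows, each an object with "translation": the shift along the world's x, y, z in m, a list of three; "yaw": the turn about the world's z in rad; "gripper": the closure, from 0 (fully open) to 1 (shut). A call has 1 to 12 rows; each row shifts and turns the commanded pose from where the row before left it; what a row does not reach is not made up. A row lasts 1/12 s, in which the tool goes at most 41.7 mm and 7.16 degrees, less where a joint would pass 70% of its speed; a pose out of reach is approached as far as the arm can. A call with a gripper value outside its range is refused whole. The fingers move at their own pace and stop on an object; "grip_force" is the grip in N (left out, the last holds). Time passes only in rows, so rows that do not move let the fingers close. It gives the time, the measured TCP pose, the force, the opening and the grip force at its end, in the units of the state.
- manip.sense(): the state, without advancing time (a new reading comes with each control period).
- vision.grab_frame(name): name is "scene" or "top" or "wrist"; returns a dict with "img" (400x640x3 uint8, red, green, blue), "fx", "fy", "cx", "cy" (pixels), "R" (3x3) and "t" (3): a world point X has camera coordinates R X + t; the wrist camera has in their place "hand_eye" (4x4, takes a point from camera to tool coordinates, whose origin is the TCP and whose axes are the flange's). Camera axes: x right, y down, z forward; pixel columns grow to the right and rows downward; lengths in m; the calibration is good to about 2 mm. The wrist camera is an equidistant fisheye: a pixel r from the principal point sees the ray r / f radians off the axis. A picture is of the moment at which its call begins: read the wrist's pose just before it. There is no depth.
- sign_off(): hands the job in; it is judged then, once.
The state is a dict: "t": time; "joint_pos": joint angles; "qd": joint speeds; "joint_torque": joint torques, N m; "tool_pos": TCP position; "tcp_rot": TCP orientation; "contact_force": force on the tool from outside, world axes, zero at the start; "ft_torque": the same for the moment, N m; "opening": finger opening in m; "grasp_force": force on a finger pad.
Only numpy, scipy, OpenCV 4.12 (cv2) and the standard library are available. Lean on these libraries where they do the work, as an engineer would, in place of code of your own. Each camera call takes 0.05 s, during which the arm holds its last target. There are 200 camera calls.

### The job

The yellow deburring tool was left in the blue tool bin. Lift it out by itself, leaving the other two tools in the bin, and lay it flat in the open grey case. Then close the lid fully, and once it is shut turn the red latch a quarter turn until its arm lies square across the lid; do not disturb the things lying around.

Things in the scene. Friction and masses are not known exactly. Their poses are not given: they have to be found in the camera images.
- bin: blue open tool bin, fixed to the bench, inside 196 (x) x 210 (y) mm, floor 4 mm thick, rim 48 mm above the bench and about 12 mm wide; origin under its centre on the bench. Three tools lie in it side by side, about 62 mm apart along its y axis, in any order, each with its long axis along the bin's x axis.
- deburrer: yellow deburring tool to be put away, 152 mm long, 50 g; origin at mid-length on its underside, its y axis along the tool: square-ish yellow handle 18 x 18 mm from y = -26 to y = +76 mm, thin steel blade stem from there to y = -76 mm; grip the handle at about y = +20 mm (centre of mass), 9 mm above the underside. As it lies in the bin its handle points towards the bin's +x.
- nipper: trimming tool with a brown wooden handle, 128 mm long (y axis), 24 mm wide and high, origin at mid-length on the underside; stays in the bin
- marker: grey marker with a black cap, 134 mm long (y axis), 14 mm wide, 16 mm high, origin at mid-length on the underside; stays in the bin
- case: grey hard case, fixed to the bench, outside 110 (x) x 190 (y) mm, walls 5 mm, inner floor 6 mm and rim 40 mm above the bench; origin under its centre on the bench. Its x axis points from the latch side to the hinge side (away from the robot). A block 38 mm deep, 44 mm wide and 50 mm high stands in front of the middle of the latch side (x = -92 to -54 mm) and carries the latch.
- lid (a joint): hinge of the case's lid, rad: 0 = shut, grows as it opens, about 1.75 to 2.0 at the start (standing up and leaning back past upright), stop at 2.2; it is stiff and stays where it is left. The lid is a slab of 110 x 190 x 8 mm; shut, its top is 48 mm above the bench.
- lid_hinge (a point): middle of the lid's hinge line (case x = +55 mm, 40 mm above the bench); the hinge line runs along the case's y axis
- lid_edge (a point): middle of the lid's free edge, 110 mm from the hinge line, halfway through its 8 mm thickness
- latch (a joint): pivot of the red latch, rad, upright axis, counter-clockwise from above is positive: 0 = the arm lies along the case's front (pointing to the case's -y), 1.57 = its end stop, arm square across the lid (pointing to the case's +x); starts between -0.3 and 0.1; stays where it is left
- latch_pivot (a point): pivot of the latch, at the underside of its arm: case x = -73 mm, y = 0, 51 mm above the bench
- latch_post (a point): centre of the black finger post on the latch's arm, 45 mm from the pivot, 77 mm above the bench; the post is round, 12 mm thick with a 16 mm head, rises from the arm's top (58 mm) to 89 mm above the bench; push it or grip it from above
- blades: yellow blade dispenser, 26 x 66 x 14 mm, lying on the bench beyond the bin and the case; leave alone; origin at the centre of its underside
- loose_cap: red moulded cap, 44 mm across, 39 mm high, standing on the bench beyond the bin and the case; leave alone; origin at the centre of its underside

How it is judged:
On the way, in this order (a step that is already met when the one before it is completed fails the run):
1. the deburring tool is lifted clear of the bin, the other two tools still in it (z of deburrer in the frame of bin above 0.06 m and x of nipper in the frame of bin between -0.1 and 0.1 m and y of nipper in the frame of bin between -0.107 and 0.107 m and z of nipper in the frame of bin between -0.002 and 0.03 m and x of marker in the frame of bin between -0.1 and 0.1 m and y of marker in the frame of bin between -0.107 and 0.107 m and z of marker in the frame of bin between -0.002 and 0.03 m), for 0.1 s.
2. the deburring tool lies flat in the open case, let go (x of deburrer in the frame of case between -0.048 and 0.048 m and y of deburrer in the frame of case between -0.045 and 0.045 m and z of deburrer in the frame of case between 0 and 0.015 m and contact force between the fingers and deburrer below 0.2 N and value of joint lid above 1 rad), for 0.2 s.
3. the lid is shut over the tool, the latch not yet turned (x of deburrer in the frame of case between -0.048 and 0.048 m and y of deburrer in the frame of case between -0.045 and 0.045 m and z of deburrer in the frame of case between 0 and 0.015 m and value of joint lid below 0.06 rad and value of joint latch below 0.6 rad), for 0.2 s.
4. the latch is turned across the lid (x of deburrer in the frame of case between -0.048 and 0.048 m and y of deburrer in the frame of case between -0.045 and 0.045 m and z of deburrer in the frame of case between 0 and 0.015 m and value of joint lid below 0.06 rad and value of joint latch above 1.4 rad), for 0.2 s.
At the end, for the whole second after the job is handed in: The deburring tool rests flat in the case (origin within 48 mm in x, 45 mm in y of its centre, under 15 mm up), the lid is shut (below 0.06 rad), the latch lies across it (above 1.4 rad), the nipper and the marker lie in the bin (origins inside its walls, under 30 mm up) (all of step 4 and x of nipper in the frame of bin between -0.1 and 0.1 m and y of nipper in the frame of bin between -0.107 and 0.107 m and z of nipper in the frame of bin between -0.002 and 0.03 m and x of marker in the frame of bin between -0.1 and 0.1 m and y of marker in the frame of bin between -0.107 and 0.107 m and z of marker in the frame of bin between -0.002 and 0.03 m and linear speed of deburrer below 0.02 m/s); the robot touches nothing.
It fails at once if the latch is turned past 0.8 rad while the lid is not shut (value of joint latch above 0.8 rad and value of joint lid above 0.15 rad).
It fails at once if the nipper or the marker is lifted out of the bin (z of any of nipper, marker in the frame of bin above 0.05 m).
It fails at once if the blade dispenser or the loose cap is moved more than 20 mm (distance of any of blades, loose_cap from where it was at the start of the episode above 0.02 m).
It also fails if it takes over 66 s, if anything falls off the work surface, if the arm or the gripper's body presses on something with over 40 N, if the wrist force passes 120 N, or if a joint passes its speed limit or range.

## Working session

There is one attempt and no reset: what is moved stays moved. The work goes in short steps, Python scripts to look and compute and a tool call to move; the robot and the scene stay as the last step left them, time stands still between calls to the robot, and variables do not carry over. Pictures are saved under pics/ and viewed, at most 10 in all, crops included, and the job is handed in when it is done.

Besides the shell and the picture viewer there is one more tool, called after "Request:" as name(argument=value, ...) on one line, values as JSON. arm_command: Moves the arm, as the interface text tells. Its arguments: {"type":"object","properties":{"targets":{"type":"array","items":{"type":"object","properties":{"translation":{"type":"array","items":{"type":"number"}},"yaw":{"type":"number"},"gripper":{"type":"number"}}}},"grip_force":{"type":"number"}},"required":["targets"]}

```bash
ls; mkdir -p pics; python3 - <<'E'
from cell import manip, vision
import cv2, numpy as np, pickle
s=manip.sense(); print(s)
d={}
for n in ["scene","top"]:
    f=vision.grab_frame(n); d[n]=f
    cv2.imwrite(f"pics/{n}0.png",f["img"][:,:,::-1])
    print(n,{k:np.round(v,4).tolist() for k,v in f.items() if k!="img"})
pickle.dump(d,open("f0.pkl","wb"))
E
```

```text
pics
{'t': 0.0, 'joint_pos': array([ 1.08623048e+00,  1.16480907e-01,  1.44226300e+00, -3.00081795e-05,
        1.58400044e+00, -3.78024967e-02]), 'qd': array([-0.00055756,  0.00094785, -0.00147491,  0.00099486,  0.0009346 ,
        0.00029403]), 'joint_torque': array([-5.90228825e-03, -7.21239352e+01, -6.22630119e+01,  7.77677097e-02,
        2.34840915e-02, -1.50069041e-04]), 'tool_pos': array([0.29153747, 0.60852304, 0.18351003]), 'tcp_rot': array([-6.95893436e-01, -3.06327394e+00,  1.75974099e-03]), 'contact_force': array([-0.2851369 , -0.67578497, -0.77507882]), 'ft_torque': array([0.03194521, 0.00123382, 0.02419507]), 'grasp_force': 0.0, 'opening': 0.0932056300317195}
scene {'fx': 486.3256, 'fy': 486.3256, 'cx': 327.1287, 'cy': 198.2069, 'R': [[0.5719, -0.8202, 0.014], [-0.5055, -0.3658, -0.7815], [0.6461, 0.4398, -0.6238]], 't': [-0.4038, 0.2398, 1.0684]}
top {'fx': 379.2603, 'fy': 379.2603, 'cx': 322.0183, 'cy': 196.2276, 'R': [[-0.0086, -0.9998, 0.0177], [-0.9883, 0.0058, -0.1521], [0.152, -0.0188, -0.9882]], 't': [-0.1809, 0.5075, 0.875]}
```

View pics/scene0.png

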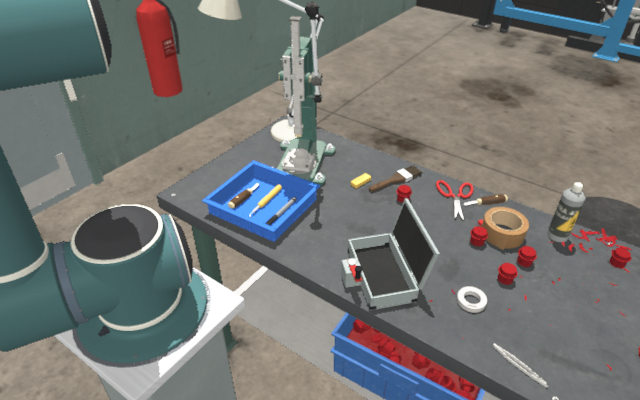

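View pics/top0.png

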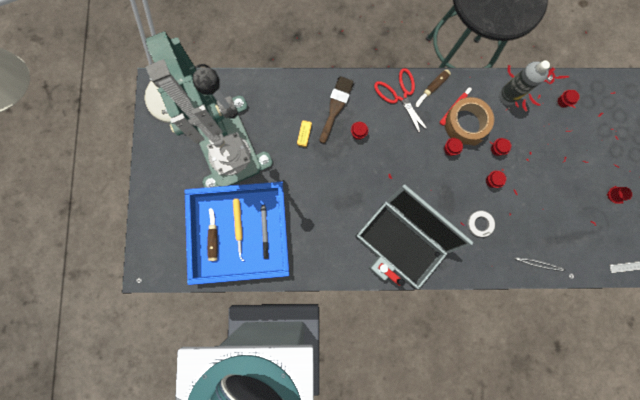

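The scene view shows the bin around (262,200), with the yellow tool between the brown nipper and the grey marker, and the case at (385,270) with its lid up. In the top view the deburrer runs from (237,200) to (241,260), the case's centre is near (403,243) and the red latch is near (392,277). Next I'll measure by masks and view an enlarged crop.

```bash
cat > h.py <<'E'
import numpy as np, cv2, pickle
def ray(f,p):
    d=np.array([(p[0]-f["cx"])/f["fx"],(p[1]-f["cy"])/f["fy"],1.])
    R=np.array(f["R"]); t=np.array(f["t"]); d=R.T@d
    return -R.T@t, d/np.linalg.norm(d)
def plane(f,p,z):
    o,d=ray(f,p); return o+d*(z-o[2])/d[2]
def tri(f1,p1,f2,p2):
    P=[np.array([[f["fx"],0,f["cx"]],[0,f["fy"],f["cy"]],[0,0,1]])@np.c_[f["R"],f["t"]] for f in(f1,f2)]
    X=cv2.triangulatePoints(P[0],P[1],np.array(p1,float),np.array(p2,float))[:,0]; X=X[:3]/X[3]
    res=[np.linalg.norm(proj(f,X)-p) for f,p in((f1,p1),(f2,p2))]
    return X,res
def proj(f,X):
    c=np.array(f["R"])@X+f["t"]; return np.array([f["fx"]*c[0]/c[2]+f["cx"],f["fy"]*c[1]/c[2]+f["cy"]])
def blobs(img,lo,hi,amin=15):
    h=cv2.cvtColor(img,cv2.COLOR_RGB2HSV); m=cv2.inRange(h,np.array(lo),np.array(hi))
    n,l,s,c=cv2.connectedComponentsWithStats(m)
    return [(s[i],c[i].round(1),l==i) for i in range(1,n) if s[i][4]>=amin]
E
python3 - <<'E'
from h import *
d=pickle.load(open("f0.pkl","rb"))
for n in d:
    im=d[n]["img"]
    for nm,lo,hi in [("yel",(15,110,110),(32,255,255)),("blue",(105,150,60),(125,255,255)),("red",(0,170,90),(6,255,255)),]:
        for s,c,m in blobs(im,lo,hi,25):
            pts=np.argwhere(m)[:,::-1].astype(np.float32); r=cv2.minAreaRect(pts)
            print(n,nm,s.tolist(),c,np.round(cv2.boxPoints(r)).tolist())
t=d["top"]["img"]; s=d["scene"]["img"]
a=cv2.resize(t[175:300,345:480],None,fx=4,fy=4,interpolation=cv2.INTER_CUBIC)[:500,:540]
b=cv2.resize(t[175:300,180:300],None,fx=4,fy=4,interpolation=cv2.INTER_CUBIC)
c=cv2.resize(s[195:315,335:445],None,fx=4,fy=4,interpolation=cv2.INTER_CUBIC)
cv2.imwrite("pics/caseT.png",a[:,:,::-1]);cv2.imwrite("pics/caseS.png",c[:,:,::-1])
E
```

```text
scene yel [351, 173, 20, 16, 134] [359.8 181. ] [[349.0, 182.0], [367.0, 171.0], [372.0, 179.0], [354.0, 190.0]]
scene yel [258, 185, 23, 22, 121] [269.9 195.5] [[258.0, 204.0], [278.0, 184.0], [281.0, 187.0], [261.0, 207.0]]
scene yel [483, 208, 45, 41, 784] [505.5 231.7] [[476.0, 238.0], [491.0, 201.0], [531.0, 217.0], [517.0, 254.0]]
scene yel [557, 211, 22, 21, 178] [568.2 223.6] [[556.0, 228.0], [578.0, 211.0], [584.0, 219.0], [562.0, 236.0]]
scene blue [203, 161, 117, 80, 4624] [262.1 199.3] [[199.0, 211.0], [224.0, 147.0], [320.0, 185.0], [295.0, 250.0]]
scene blue [336, 315, 19, 20, 180] [345.5 325.9] [[336.0, 333.0], [348.0, 314.0], [356.0, 320.0], [344.0, 338.0]]
scene blue [334, 335, 124, 65, 2029] [389.5 376.5] [[319.0, 364.0], [334.0, 334.0], [458.0, 397.0], [443.0, 427.0]]
scene blue [334, 353, 12, 14, 85] [338.  359.6] [[330.0, 364.0], [335.0, 353.0], [345.0, 358.0], [340.0, 369.0]]
scene blue [335, 361, 30, 24, 282] [351.6 372.2] [[334.0, 370.0], [341.0, 356.0], [368.0, 371.0], [361.0, 384.0]]
scene red [137, 0, 44, 96, 2605] [158.   47.7] [[133.0, 2.0], [163.0, -5.0]
[... 874 characters left out ...]
[239.0, 199.0], [242.0, 239.0], [236.0, 239.0]]
top blue [185, 182, 104, 103, 8303] [236.  233.2] [[181.0, 188.0], [282.0, 181.0], [289.0, 277.0], [188.0, 284.0]]
top red [399, 69, 15, 28, 139] [406.3  81.8] [[397.0, 71.0], [409.0, 67.0], [416.0, 93.0], [404.0, 96.0]]
top red [375, 82, 28, 21, 162] [386.9  92.5] [[371.0, 89.0], [379.0, 78.0], [403.0, 97.0], [395.0, 107.0]]
top red [457, 93, 10, 8, 26] [462.2  96.3] [[457.0, 100.0], [464.0, 93.0], [466.0, 95.0], [460.0, 102.0]]
top red [440, 113, 8, 12, 38] [443.6 119.8] [[439.0, 122.0], [447.0, 113.0], [451.0, 116.0], [443.0, 125.0]]
top red [386, 270, 13, 13, 77] [392.4 275.7] [[386.0, 273.0], [390.0, 269.0], [400.0, 279.0], [396.0, 283.0]]
```

View pics/caseT.png

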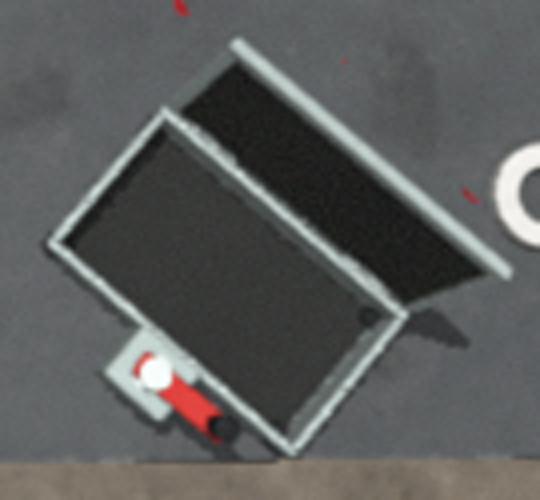

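View pics/caseS.png

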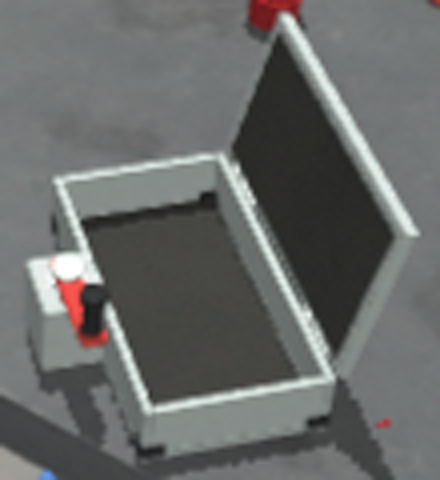

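Crop findings (in 4x pixels). The latch pivot cap is at (157,371) top and (68,267) scene, and the post head is at (223,425) and (92,293). The rim corners and lid edge are clear in both views, so I'll triangulate them.

```bash
python3 - <<'E'
from h import *
d=pickle.load(open("f0.pkl","rb")); T,S=d["top"],d["scene"]
ct=lambda u,v:(np.array([u,v])+.5)/4-.5+[345,175]
cs=lambda u,v:(np.array([u,v])+.5)/4-.5+[335,195]
P={"FL":((52,243),(58,180)),"BL":((166,112),(222,155)),"BR":((404,314),(333,382)),"FR":((292,452),(148,412)),
"lidL":((237,42),(285,17)),"lidR":((508,275),(410,235)),"post":((223,425),(92,293)),"pivot":((157,371),(68,267))}
X={}
for k,(a,b) in P.items():
    x,r=tri(T,ct(*a),S,cs(*b)); X[k]=x; print(k,x.round(4),np.round(r,1), "plane40",plane(T,ct(*a),.04).round(4)[:2])
for nm,a,b in [("handle",(237.2,219.4),(269.9,195.5)),("blades",(303.9,133.2),(359.8,181))]:
    x,r=tri(T,a,S,b); print(nm,x.round(4),np.round(r,1))
print("handle ends z.022",plane(T,(236.5,199),.022),plane(T,(239,239.5),.022), plane(T,(237.2,219.4),.018))
for p in [(185.5,189),(284,182),(289,277),(189,284)]: print("bin",plane(T,p,.048).round(4))
# bin blob extremal corners both views
for n in d:
    b=max(blobs(d[n]["img"],(105,150,60),(125,255,255),200),key=lambda b:b[0][4]*(b[1][1]<300))
    p=cv2.convexHull(np.argwhere(b[2])[:,::-1].astype(np.int32)); q=cv2.approxPolyDP(p,4,True)[:,0]; print(n,q.tolist())
m=cv2.inRange(cv2.cvtColor(T["img"],cv2.COLOR_RGB2HSV),(100,140,150),(125,255,255))
F=[X[k] for k in("FL","BL","BR","FR")]; c=np.mean(F,0); xa=(F[1]+F[2]-F[0]-F[3])[:2]; print("case",c.round(4),"yaw",np.arctan2(xa[1],xa[0]), np.linalg.norm(xa)/2, np.linalg.norm(F[0]-F[3]),np.linalg.norm(F[1]-F[2]))
ya=(F[0]+F[1]-F[2]-F[3])[:2]; print("yaw from y",np.arctan2(-ya[0],ya[1]))
v=(X["post"]-X["pivot"])[:2]; print("latch dir",np.arctan2(v[1],v[0]))
E
```

```text
FL [ 0.4121 -0.2696  0.0364] [0.3 0.2] plane40 [ 0.4115 -0.2686]
BL [ 0.4906 -0.3406  0.0366] [0.3 0.2] plane40 [ 0.4897 -0.3394]
BR [ 0.368  -0.4794  0.0333] [0.1 0.1] plane40 [ 0.3679 -0.4769]
FR [ 0.2885 -0.4078  0.0356] [0.1 0.1] plane40 [ 0.2887 -0.4064]
lidL [ 0.5138 -0.3598  0.1409] [0.2 0.1] plane40 [ 0.5325 -0.3842]
lidR [ 0.3877 -0.4983  0.1426] [0. 0.] plane40 [ 0.3904 -0.5407]
post [ 0.3074 -0.3575  0.0812] [0. 0.] plane40 [ 0.3045 -0.3665]
pivot [ 0.3363 -0.3252  0.0577] [0.2 0.1] plane40 [ 0.336  -0.3288]
handle [0.4553 0.0225 0.0116] [0.7 0.4]
blades [ 6.772e-01 -1.392e-01 -5.000e-04] [0.3 0.2]
handle ends z.022 [0.50338844 0.02469494 0.022     ] [0.404643   0.01616416 0.022     ] [0.45363541 0.02253728 0.018     ]
bin [0.5244 0.1411 0.048 ]
bin [ 0.5402 -0.0934  0.048 ]
bin [ 0.3164 -0.1064  0.048 ]
bin [0.3028 0.1229 0.048 ]
scene [[319, 185], [315, 199], [274, 240], [210, 213], [203, 201], [252, 161]]
top [[288, 275], [188, 284], [185, 190], [282, 182]]
case [ 0.3898 -0.3744  0.0355] yaw -0.7340080630565096 0.10644743510751066 0.18541134081989472 0.18522261634835838
yaw from y -0.726540424231524
latch dir -2.300040774187133
```

Request:
arm_command(targets=[{"translation": [0.009, -0.035, 0.002], "yaw": 0, "gripper": 1}, {"translation": [0.009, -0.035, 0.002], "yaw": 0, "gripper": 1}, {"translation": [0.009, -0.035, 0.002], "yaw": 0, "gripper": 1}, {"translation": [0.009, -0.035, 0.002], "yaw": 0, "gripper": 1}, {"translation": [0.009, -0.035, 0.002], "yaw": 0, "gripper": 1}, {"translation": [0.009, -0.035, 0.002], "yaw": 0, "gripper": 1}, {"translation": [0.009, -0.035, 0.002], "yaw": 0, "gripper": 1}, {"translation": [0.009, -0.035, 0.002], "yaw": 0, "gripper": 1}, {"translation": [0.009, -0.035, 0.002], "yaw": 0, "gripper": 1}, {"translation": [0.009, -0.035, 0.002], "yaw": 0, "gripper": 1}, {"translation": [0.009, -0.035, 0.002], "yaw": 0, "gripper": 1}, {"translation": [0.009, -0.035, 0.002], "yaw": 0, "gripper": 1}])

```text
t: 1.1
tool_pos: [0.3995, 0.1871, 0.2082]
tcp_rot: [0.695, 3.064, 0.0]
contact_force: [1.0, 0.5, -0.2]
opening: 0.0174
grasp_force: 0.0
```

Request:
arm_command(targets=[{"translation": [0, -0.035, 0], "yaw": -0.025, "gripper": 1}, {"translation": [0, -0.035, 0], "yaw": -0.025, "gripper": 1}, {"translation": [0, -0.035, 0], "yaw": -0.025, "gripper": 1}, {"translation": [0, -0.035, 0], "yaw": -0.025, "gripper": 1}, {"translation": [0, -0.035, 0], "yaw": -0.025, "gripper": 1}, {"translation": [0, -0.035, 0], "yaw": -0.025, "gripper": 1}, {"translation": [0, -0.035, 0], "yaw": -0.025, "gripper": 1}, {"translation": [0, -0.035, 0], "yaw": -0.025, "gripper": 1}, {"translation": [0, -0.035, 0], "yaw": -0.025, "gripper": 1}, {"translation": [0, -0.035, 0], "yaw": -0.025, "gripper": 1}, {"translation": [0, -0.035, 0], "yaw": -0.025, "gripper": 1}, {"translation": [0, -0.035, 0], "yaw": -0.01, "gripper": 1}])

```text
t: 2.1
tool_pos: [0.3991, -0.2331, 0.2081]
tcp_rot: [1.127, 2.932, 0.0]
contact_force: [1.5, 1.3, -0.3]
opening: 0.0005
grasp_force: 0.0
```

Request:
arm_command(targets=[{"translation": [0.004, -0.029, 0], "yaw": 0, "gripper": 1}, {"translation": [0.004, -0.029, 0], "yaw": 0, "gripper": 1}, {"translation": [0.004, -0.029, 0], "yaw": 0, "gripper": 1}, {"translation": [0.004, -0.029, 0], "yaw": 0, "gripper": 1}, {"translation": [0.004, -0.029, 0], "yaw": 0, "gripper": 1}, {"translation": [0.004, -0.029, 0], "yaw": 0, "gripper": 1}, {"translation": [0, 0, -0.03], "yaw": 0, "gripper": 1}, {"translation": [0, 0, -0.03], "yaw": 0, "gripper": 1}, {"translation": [0, 0, -0.03], "yaw": 0, "gripper": 1}, {"translation": [0, 0, 0], "yaw": 0, "gripper": 1}])

```text
t: 2.93
tool_pos: [0.4217, -0.4035, 0.1118]
tcp_rot: [-1.122, -2.926, -0.006]
contact_force: [0.1, -0.9, -1.1]
opening: 0.0002
grasp_force: 0.0
```

Request:
arm_command(targets=[{"translation": [0.006, -0.0054, 0], "yaw": 0, "gripper": 1}, {"translation": [0.006, -0.0054, 0], "yaw": 0, "gripper": 1}, {"translation": [0.006, -0.0054, 0], "yaw": 0, "gripper": 1}, {"translation": [0.005, -0.0045, 0], "yaw": 0, "gripper": 1}, {"translation": [0.005, -0.0045, 0], "yaw": 0, "gripper": 1}])

```text
t: 3.35
tool_pos: [0.4528, -0.4314, 0.1195]
tcp_rot: [1.123, 2.932, -0.001]
contact_force: [0.8, -0.7, -0.5]
opening: 0.0003
grasp_force: 0.0
```

Request:
arm_command(targets=[{"translation": [0.004, -0.0036, 0], "yaw": 0, "gripper": 1}, {"translation": [0.004, -0.0036, 0], "yaw": 0, "gripper": 1}, {"translation": [0.002, -0.0018, 0], "yaw": 0, "gripper": 1}])

```text
t: 3.6
tool_pos: [0.4622, -0.4399, 0.1182]
tcp_rot: [-1.124, -2.934, -0.0]
contact_force: [-0.2, 0.4, 0.4]
opening: 0.0002
grasp_force: 0.0
```

```bash
python3 - <<'E'
from h import *
from cell import manip,vision
s=manip.sense(); print(s["tool_pos"],s["contact_force"])
f=vision.grab_frame("scene")["img"]
cv2.imwrite("pics/push.png",cv2.resize(f[130:330,240:500],None,fx=3,fy=3)[:,:,::-1])
E
```

```text
[ 0.46218631 -0.43990652  0.11824245] [-0.15344842  0.41106004  0.4092237 ]
```

View pics/push.png

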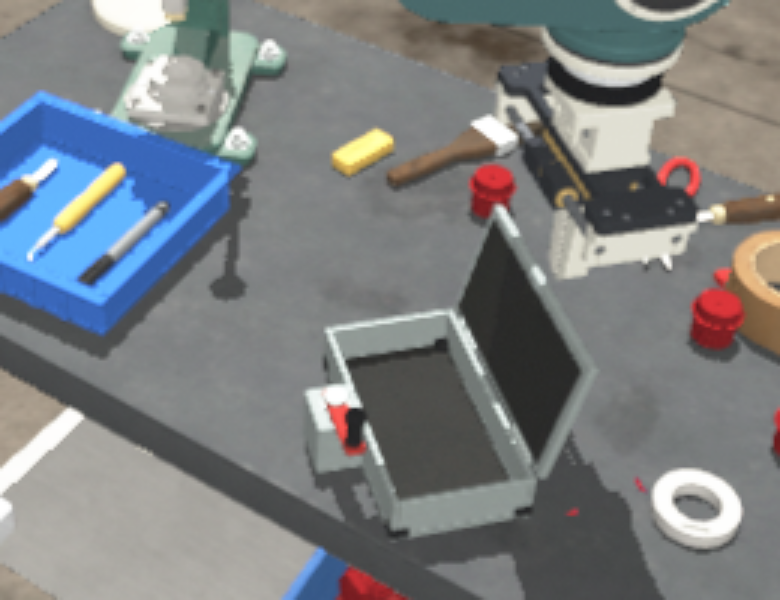

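The picture shows the lid unmoved (edge at crop (500,212)–(592,370)) and the gripper's body at crop (620,200), apparently behind the lid. I'll check this against projections.

```bash
python3 - <<'E'
from h import *
from cell import manip,vision
s=manip.sense(); p=s["tool_pos"]; print(p,s["joint_pos"].round(3))
S=vision.grab_frame("scene");T=vision.grab_frame("top")
for dz in (0,.08,.15,.3): print(dz,proj(S,p+[0,0,dz]),proj(T,p+[0,0,dz]))
cv2.imwrite("pics/push2.png",cv2.resize(T["img"][150:320,330:500],None,fx=3.5,fy=3.5)[:,:,::-1])
E
```

```text
[ 0.46219323 -0.43994878  0.11815859] [-0.801  0.061  1.607  0.     1.473 -1.64 ]
0 [425.74283085 231.26550536] [438.52966765 209.91053278]
0.08 [430.94981426 203.87847953] [451.39333714 205.24645474]
0.15 [435.92956992 177.68659723] [465.07227083 200.28678019]
0.3 [448.20492315 113.12226333] [506.17897964 185.38240956]
```

View pics/push2.png

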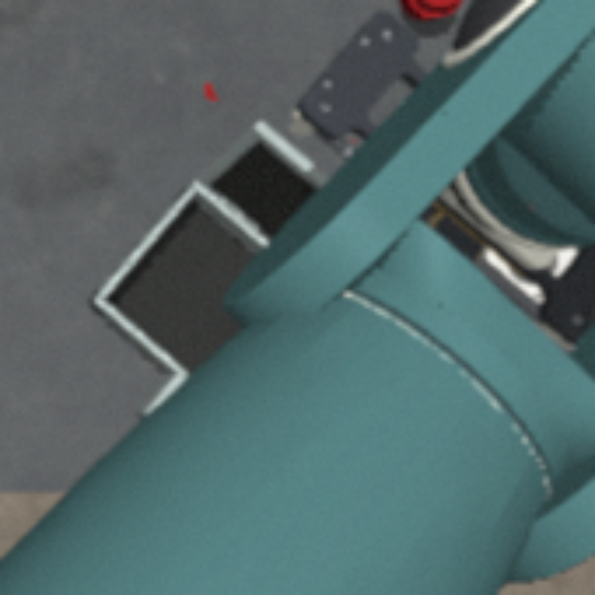

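The reported TCP projects to crop (380,210), just beyond the lid's edge line, and the lid hasn't moved even though the force reads zero. The wrist camera should settle it.

```bash
python3 - <<'E'
from h import *
from cell import manip,vision
W=vision.grab_frame("wrist"); print({k:np.round(v,4).tolist() for k,v in W.items() if k!="img"})
cv2.imwrite("pics/w1.png",W["img"][:,:,::-1])
E
```

```text
{'fx': 309.7069, 'fy': 309.7069, 'cx': 319.7357, 'cy': 200.7894, 'hand_eye': [[-0.0018, -0.9601, -0.2796, 0.0773], [1.0, -0.0014, -0.0014, -0.0003], [0.0009, -0.2796, 0.9601, -0.2003], [0.0, 0.0, 0.0, 1.0]]}
```

View pics/w1.png

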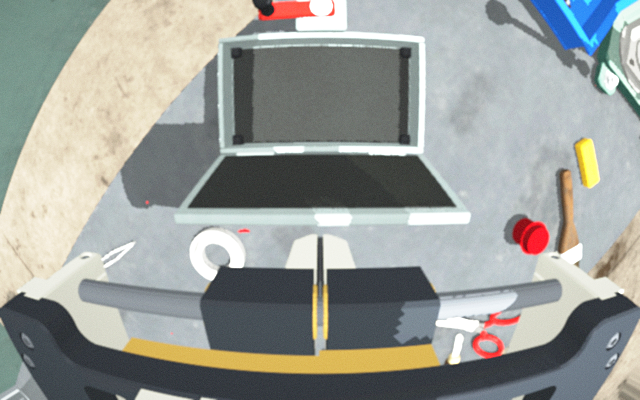

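The wrist view shows the fingertips at (318,238), just past the lid's edge at row 215, which agrees with the projections. A short move back will test for contact.

Request:
arm_command(targets=[{"translation": [-0.0037, 0.0033, 0], "yaw": 0, "gripper": 1}, {"translation": [-0.0037, 0.0033, 0], "yaw": 0, "gripper": 1}, {"translation": [-0.0037, 0.0033, 0], "yaw": 0, "gripper": 1}])

```text
t: 4.05
tool_pos: [0.45, -0.4291, 0.1183]
tcp_rot: [-1.124, -2.934, -0.0]
contact_force: [0.6, -0.2, -0.7]
opening: 0.0006
grasp_force: 0.0
```

```bash
python3 - <<'E'
from h import *
from cell import manip,vision
s=manip.sense(); print(s["t"],s["tool_pos"],s["contact_force"])
W=vision.grab_frame("wrist")["img"]
a=pickle.load(open("f0.pkl","rb"))
import cv2
o=cv2.imread("pics/w1.png")[:,:,::-1]
g=lambda i:cv2.cvtColor(i,cv2.COLOR_RGB2GRAY)[:,[270,370]].astype(int)
for r in range(135,235,5): print(r,g(o)[r],g(W)[r])
cv2.imwrite("pics/w2.png",W[:,:,::-1])
E
```

```text
4.05 [ 0.45001101 -0.42908013  0.1182795 ] [ 0.58792084 -0.18068921 -0.74762104]
135 [115 112] [111 115]
140 [104 109] [116 106]
145 [176 205] [103 111]
150 [226 255] [ 68 114]
155 [147 126] [ 61 110]
160 [55 72] [180 178]
165 [59 67] [231 255]
170 [54 70] [251 255]
175 [53 56] [55 64]
180 [55 59] [54 67]
185 [58 57] [57 59]
190 [57 54] [58 69]
195 [51 54] [57 66]
200 [49 59] [57 59]
205 [53 53] [54 61]
210 [196 195] [51 57]
215 [217 225] [51 53]
220 [222 222] [55 56]
225 [196 193] [57 54]
230 [194 201] [67 74]
```

View pics/w2.png

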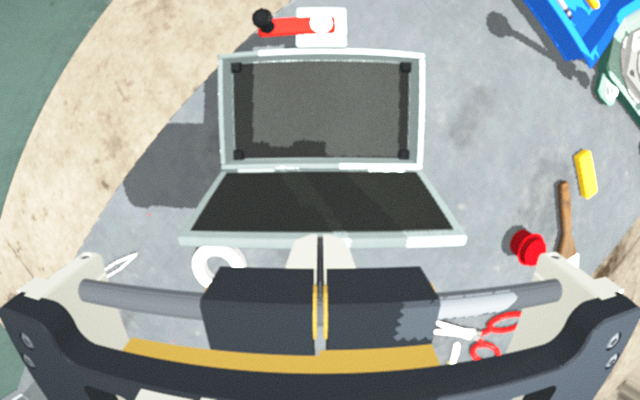

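In w2 the fingertips (row 235) occlude the lid's edge (rows 232–245), so they are above it and passed over it. The tips therefore seem to end higher than the TCP reading suggests. I'll go back inside, descend further and push again, watching the force.

Request:
arm_command(targets=[{"translation": [-0.009, 0.008, 0], "yaw": 0, "gripper": 1}, {"translation": [-0.009, 0.008, 0], "yaw": 0, "gripper": 1}, {"translation": [-0.009, 0.008, 0], "yaw": 0, "gripper": 1}, {"translation": [0, 0, -0.01], "yaw": 0, "gripper": 1}, {"translation": [0, 0, -0.01], "yaw": 0, "gripper": 1}, {"translation": [0, 0, -0.01], "yaw": 0, "gripper": 1}, {"translation": [0, 0, 0], "yaw": 0, "gripper": 1}])

```text
t: 4.68
tool_pos: [0.423, -0.405, 0.0851]
tcp_rot: [-1.123, -2.931, -0.002]
contact_force: [-0.5, 0.3, -1.8]
opening: 0.0002
grasp_force: 0.0
```

Request:
arm_command(targets=[{"translation": [0.0035, -0.0031, 0], "yaw": 0, "gripper": 1}, {"translation": [0.0035, -0.0031, 0], "yaw": 0, "gripper": 1}, {"translation": [0.0035, -0.0031, 0], "yaw": 0, "gripper": 1}, {"translation": [0.0035, -0.0031, 0], "yaw": 0, "gripper": 1}, {"translation": [0.0035, -0.0031, 0], "yaw": 0, "gripper": 1}])

```text
t: 5.1
tool_pos: [0.4415, -0.4214, 0.0883]
tcp_rot: [-1.124, -2.933, -0.0]
contact_force: [-0.3, 2.0, -1.3]
opening: 0.0003
grasp_force: 0.8
```

Request:
arm_command(targets=[{"translation": [0.003, -0.0027, 0], "yaw": 0, "gripper": 1}, {"translation": [0.003, -0.0027, 0], "yaw": 0, "gripper": 1}, {"translation": [0.003, -0.0027, 0], "yaw": 0, "gripper": 1}])

```text
t: 5.35
tool_pos: [0.4503, -0.4294, 0.0882]
tcp_rot: [-1.124, -2.933, -0.0]
contact_force: [-0.9, 1.1, -1.2]
opening: 0.0005
grasp_force: 0.7
```

```bash
python3 - <<'E'
from h import *
from cell import manip,vision
s=manip.sense(); print(s["tool_pos"],s["contact_force"])
W=vision.grab_frame("wrist")["img"]; g=cv2.cvtColor(W,cv2.COLOR_RGB2GRAY)
for c in(250,270,370,390):
    b=np.where(g[100:265,c]>150)[0]+100; print(c,b.tolist())
E
```

```text
[ 0.45034027 -0.42941221  0.08821467] [-0.86785223  1.14843957 -1.23321411]
250 [163, 164, 165, 166, 167, 168, 169, 170, 171, 172, 173, 174, 175, 176, 177, 178, 179, 180]
270 [162, 163, 164, 165, 166, 167, 168, 169, 170, 171, 172, 173, 174, 175, 176, 177, 178, 179]
370 [162, 163, 164, 165, 166, 167, 168, 169, 170, 171, 172, 173, 174, 175, 176, 177, 178, 179]
390 [162, 163, 164, 165, 166, 167, 168, 169, 170, 171, 172, 173, 174, 175, 176, 177, 178, 179, 180]
```

```bash
python3 - <<'E'
from h import *
from cell import vision
d=pickle.load(open("f0.pkl","rb"))
S=vision.grab_frame("scene")
for im in (d["scene"]["img"],S["img"]):
    g=cv2.cvtColor(im,cv2.COLOR_RGB2GRAY)
    for r in (215,225,240,250): print(r,(np.where(g[r,395:460]>165)[0]+395).tolist())
E
```

```text
215 [414, 415, 416, 417, 454, 455, 456]
225 [420, 421, 422, 423]
240 [395, 396, 429, 430, 431]
250 [397, 398, 434, 435, 436, 437]
215 [417, 418, 419, 420]
225 [416, 417, 418, 419, 420, 421, 422, 423, 424, 425, 426, 427, 428, 429, 432, 433, 434, 435, 436, 437, 438, 439, 440, 441, 442, 443, 444, 445, 446, 447, 448, 449, 450, 451, 452, 453, 454, 455, 456, 457, 458]
240 [395, 396]
250 [397, 398, 399]
```

Request:
arm_command(targets=[{"translation": [0.003, -0.0027, 0], "yaw": 0, "gripper": 1}, {"translation": [0.003, -0.0027, 0], "yaw": 0, "gripper": 1}, {"translation": [0.002, -0.0018, 0], "yaw": 0, "gripper": 1}, {"translation": [0, 0, 0], "yaw": 0, "gripper": 1}])

```text
t: 5.78
tool_pos: [0.4585, -0.4367, 0.0883]
tcp_rot: [1.124, 2.933, -0.0]
contact_force: [0.1, -0.1, -0.4]
opening: 0.0002
grasp_force: 0.1
```

Request:
arm_command(targets=[{"translation": [-0.009, 0.009, 0.02], "yaw": 0, "gripper": 1}, {"translation": [-0.009, 0.009, 0.03], "yaw": 0, "gripper": 0.7}, {"translation": [0, 0.02, 0.03], "yaw": 0.068, "gripper": 0.4}, {"translation": [0, 0.035, 0.02], "yaw": 0.068, "gripper": 0.4}, {"translation": [0, 0.035, 0], "yaw": 0.068, "gripper": 0.4}, {"translation": [0, 0.035, 0], "yaw": 0.068, "gripper": 0.4}, {"translation": [0, 0.035, 0], "yaw": 0.068, "gripper": 0.4}, {"translation": [0, 0.035, 0], "yaw": 0.068, "gripper": 0.4}, {"translation": [0, 0.035, 0], "yaw": 0.068, "gripper": 0.4}, {"translation": [0, 0.035, 0], "yaw": 0.068, "gripper": 0.4}, {"translation": [0, 0.035, 0], "yaw": 0.068, "gripper": 0.4}, {"translation": [0, 0.035, 0], "yaw": 0.068, "gripper": 0.4}])

```text
t: 6.78
tool_pos: [0.4398, -0.0818, 0.1886]
tcp_rot: [0.076, 3.139, -0.0]
contact_force: [0.6, -0.9, -0.5]
opening: 0.0558
grasp_force: 0.0
```

```bash
python3 - <<'E'
from h import *
from cell import vision,manip
S=vision.grab_frame("scene");T=vision.grab_frame("top"); pickle.dump({"scene":S,"top":T},open("f1.pkl","wb"))
g=cv2.cvtColor(S["img"],cv2.COLOR_RGB2GRAY)
for r in (215,225,240,250): print(r,(np.where(g[r,395:460]>165)[0]+395).tolist())
g=cv2.cvtColor(T["img"],cv2.COLOR_RGB2GRAY)
for c in (410,425,440,455,465): print(c,(np.where(g[170:250,c]>165)[0]+170).tolist())
g=cv2.cvtColor(pickle.load(open("f0.pkl","rb"))["top"]["img"],cv2.COLOR_RGB2GRAY)
for c in (410,425,440,455,465): print(c,(np.where(g[170:250,c]>165)[0]+170).tolist())
E
```

```text
215 [423, 424, 425, 426, 427, 454, 455, 456]
225 [429, 430, 431, 432, 433]
240 [395, 396, 397, 438, 439, 440, 441, 442]
250 [397, 398, 399, 444, 445, 446, 447, 448]
410 [177, 222, 223, 224]
425 [187, 188, 189, 235, 236, 237]
440 [200, 201, 202, 245, 246, 247, 248, 249]
455 [212, 213, 214, 215]
465 [221, 222, 223]
410 [190, 191, 192, 222, 223, 224]
425 [202, 203, 204, 205, 236]
440 [215, 216, 217, 248, 249]
455 [228, 229, 230]
465 [236, 237, 238]
```

Request:
arm_command(targets=[{"translation": [0.003, 0.035, 0], "yaw": 0.067, "gripper": 0.6}, {"translation": [0.003, 0.035, 0], "yaw": 0.067, "gripper": 0.6}, {"translation": [0.003, 0.035, 0], "yaw": 0, "gripper": 0.6}, {"translation": [0, 0, -0.035], "yaw": 0, "gripper": 0.6}, {"translation": [0, 0, -0.035], "yaw": 0, "gripper": 0.6}, {"translation": [0, 0, -0.035], "yaw": 0, "gripper": 0.6}, {"translation": [0, 0, -0.018], "yaw": 0, "gripper": 0.6}, {"translation": [0, 0, 0], "yaw": 0, "gripper": 0.6}])

```text
t: 7.55
tool_pos: [0.4471, 0.0214, 0.0612]
tcp_rot: [0.128, -3.134, -0.0]
contact_force: [-0.7, 0.9, -0.5]
opening: 0.0372
grasp_force: 0.0
```

```bash
python3 - <<'E'
from h import *
from cell import vision,manip
s=manip.sense(); print(s["tool_pos"],s["contact_force"],s["opening"])
W=vision.grab_frame("wrist")["img"]; S=vision.grab_frame("scene")
print(proj(S,s["tool_pos"]))
a=cv2.resize(W[120:400,180:460],(560,560)); b=cv2.resize(S["img"][140:260,200:340],(420,360))
o=np.zeros((560,800,3),np.uint8); o[:,:560]=a; o[:360,560:]=b[:,60:300]
cv2.imwrite("pics/w3.png",o[:,:,::-1])
E
```

```text
[0.44714486 0.02136533 0.06123998] [-0.70246908  0.93661852 -0.53708467] 0.03724119548740788
[266.81381808 182.86990161]
```

View pics/w3.png

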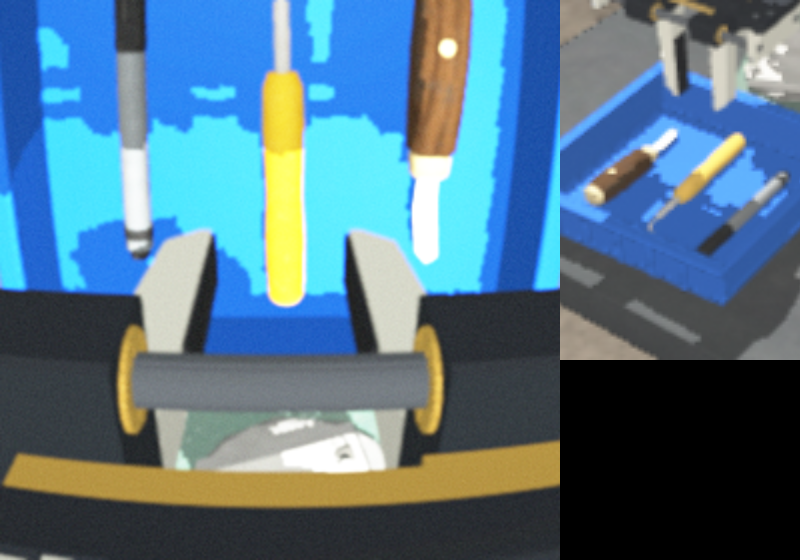

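The wrist part shows the fingers straddling the yellow handle, centred to about 1 mm. In the scene part the tips, at about (266,173), sit 9 px above the projected TCP, so they end about 28 mm above the reading. I'll descend on force feedback.

Request:
arm_command(targets=[{"translation": [0.001, 0.0005, -0.025], "yaw": 0, "gripper": 0.6}, {"translation": [0.001, 0, -0.02], "yaw": 0, "gripper": 0.6}, {"translation": [0, 0, -0.01], "yaw": 0, "gripper": 0.6}, {"translation": [0, 0, 0], "yaw": 0, "gripper": 0.6}])

```text
t: 7.98
tool_pos: [0.4509, 0.022, 0.0099]
tcp_rot: [0.128, -3.138, -0.0]
contact_force: [-0.4, 0.6, -0.5]
opening: 0.0374
grasp_force: 0.0
```

Request:
arm_command(targets=[{"translation": [0, 0, -0.003], "yaw": 0, "gripper": 0.6}, {"translation": [0, 0, 0], "yaw": 0, "gripper": 0.6}])

```text
t: 8.15
tool_pos: [0.4518, 0.022, 0.0086]
tcp_rot: [-0.129, 3.137, -0.0]
contact_force: [-0.2, 0.4, -0.7]
opening: 0.037
grasp_force: 0.0
```

```bash
python3 - <<'E'
from h import *
from cell import vision,manip
s=manip.sense(); print(s["tool_pos"],s["contact_force"],s["opening"])
S=vision.grab_frame("scene"); print(proj(S,s["tool_pos"]),proj(S,s["tool_pos"]+[0,0,.028]))
W=vision.grab_frame("wrist")["img"]
a=cv2.resize(W[150:350,200:440],(480,400)); b=cv2.resize(S["img"][170:220,235:305],(560,400))[:,:320+0]
b=cv2.resize(S["img"][175:215,245:295],(320,256))
o=np.zeros((400,800,3),np.uint8); o[:,:480]=a; o[:256,480:]=b
cv2.imwrite("pics/w4.png",o[:,:,::-1])
E
```

```text
[0.45182904 0.02204108 0.00855097] [-0.22521866  0.3808142  -0.69429988] 0.03699509942625538
[268.90693327 197.01802643] [268.29395956 189.10386929]
```

View pics/w4.png

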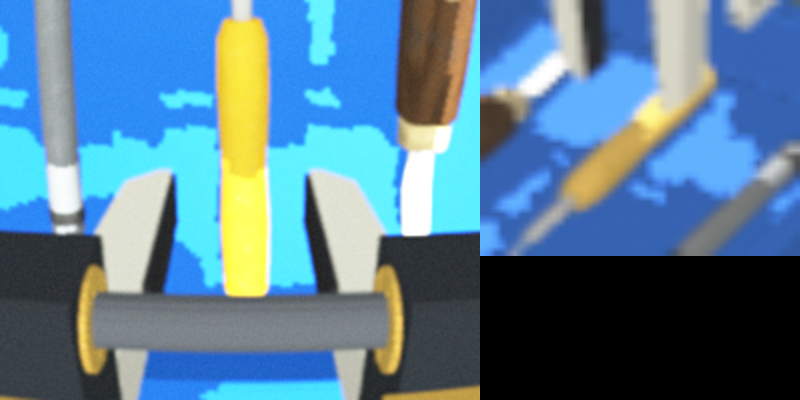

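The wrist view shows the fingers centred over the handle. In the scene the tips' midpoint, about (268,189), matches TCP + 28 mm, so I'll use that offset. No pictures are left to view; from here I'll check numerically.

Request:
arm_command(targets=[{"translation": [-0.0015, 0, -0.012], "yaw": 0, "gripper": 0.6}, {"translation": [0, 0, -0.008], "yaw": 0, "gripper": 0.6}, {"translation": [0, 0, -0.005], "yaw": 0, "gripper": 0.6}, {"translation": [0, 0, 0], "yaw": 0, "gripper": 0.6}])

```text
t: 8.58
tool_pos: [0.4486, 0.0222, -0.0194]
tcp_rot: [0.129, -3.137, -0.0]
contact_force: [-0.3, -0.3, -1.5]
opening: 0.0372
grasp_force: 0.0
```

Request:
arm_command(targets=[{"translation": [0, 0, -0.003], "yaw": 0, "gripper": 0.6}, {"translation": [0, 0, 0], "yaw": 0, "gripper": 0.6}])

```text
t: 8.75
tool_pos: [0.4494, 0.0221, -0.0212]
tcp_rot: [0.129, -3.138, -0.0]
contact_force: [0.5, -0.5, -0.6]
opening: 0.0373
grasp_force: 0.0
```

No contact, and the tips are about 7 mm up. Closing.

Request:
arm_command(grip_force=20, targets=[{"translation": [0, 0, 0], "yaw": 0, "gripper": 1}, {"translation": [0, 0, 0], "yaw": 0, "gripper": 1}, {"translation": [0, 0, 0], "yaw": 0, "gripper": 1}, {"translation": [0, 0, 0], "yaw": 0, "gripper": 1}, {"translation": [0, 0, 0], "yaw": 0, "gripper": 1}])

```text
t: 9.17
tool_pos: [0.4497, 0.0222, -0.0205]
tcp_rot: [-0.129, 3.139, 0.0]
contact_force: [-0.5, 0.5, 1.3]
opening: 0.0173
grasp_force: 20.0
```

Request:
arm_command(targets=[{"translation": [0, 0, 0.015], "yaw": 0, "gripper": 1}, {"translation": [0, 0, 0.025], "yaw": 0, "gripper": 1}, {"translation": [0, 0, 0.03], "yaw": 0, "gripper": 1}, {"translation": [0, 0, 0.03], "yaw": 0, "gripper": 1}, {"translation": [0, 0, 0.03], "yaw": 0, "gripper": 1}, {"translation": [0, 0, 0.02], "yaw": 0, "gripper": 1}, {"translation": [0, 0, 0], "yaw": 0, "gripper": 1}])

```text
t: 9.75
tool_pos: [0.4512, 0.0221, 0.1339]
tcp_rot: [-0.129, 3.133, -0.001]
contact_force: [0.5, 0.3, 0.9]
opening: 0.0175
grasp_force: 20.0
```

```bash
python3 - <<'E'
from h import *
from cell import vision,manip
s=manip.sense(); print(s["tool_pos"],s["opening"],s["grasp_force"])
S=vision.grab_frame("scene");T=vision.grab_frame("top");W=vision.grab_frame("wrist")
for n,f in(("S",S),("W",W)):
  for b in blobs(f["img"],(15,110,110),(32,255,255),40):
    r=cv2.minAreaRect(np.argwhere(b[2])[:,::-1].astype(np.float32)); print(n,b[0].tolist(),b[1],np.round(r[1]),r[2])
print("TCP proj",proj(S,s["tool_pos"]),proj(S,s["tool_pos"]+[0,0,.028]))
# nipper brown in bin
for b in blobs(S["img"],(5,80,30),(14,220,160),20): 
    if b[1][0]<330 and b[1][1]<260: print("brown",b[0].tolist(),b[1])
F=pickle.load(open("f1.pkl","rb"))
# lid edge after push: from f1 rows
for c,r in((410,177),(440,201),(465,222)):
    print(plane(F["top"],(c,r),.135))
E
```

```text
[0.45117456 0.02213325 0.13386637] 0.017455342180581562 19.972863793373108
S [246, 111, 27, 10, 65] [258.2 115.4] [28.  3.] 17.35402488708496
S [254, 147, 13, 14, 86] [260.4 153.8] [ 6. 15.] 50.194427490234375
S [351, 175, 20, 14, 88] [360.2 182.6] [ 8. 21.] 71.56505584716797
S [483, 208, 45, 41, 786] [505.3 232.7] [44. 40.] 21.037511825561523
S [556, 211, 23, 21, 179] [568.1 223.6] [10. 28.] 53.13010025024414
W [373, 110, 21, 61, 523] [383.3 140. ] [19. 60.] 5.19442892074585
W [306, 171, 29, 128, 3343] [319.4 235.2] [ 28. 127.] 0.0
W [0, 266, 26, 32, 252] [  9.  283.2] [29. 21.] 33.11134338378906
W [278, 284, 9, 55, 344] [281.5 311.7] [54.  8.] 90.0
W [353, 284, 10, 55, 347] [357.9 311.9] [54.  9.] 90.0
W [145, 316, 325, 58, 6271] [313.7 358. ] [323.  47.] 4.795464038848877
TCP proj [265.84581885 160.02752974] [265.15275064 151.11412056]
brown [231, 190, 19, 16, 109] [240.9 196.7]
[ 0.53308082 -0.37566186  0.135     ]
[ 0.47967763 -0.43868716  0.135     ]
[ 0.43369603 -0.49026589  0.135     ]
```

```bash
python3 - <<'E'
from h import *
d=pickle.load(open("f0.pkl","rb"));S=d["scene"]
C=np.array([.39,-.374]);ex=np.array([.745,-.667]);ey=np.array([.667,.745])
p=np.array([.4622,-.4399])
for dx in(-37.5,37.5):
  for z in(.15,.17,.19,.21,.23):
    q=proj(S,np.r_[p+ex*dx/1e3-ey*.094,z]); print(dx,z,((q-[240,130])*3).round())
E
```

```text
-37.5 0.15 [565. 368.]
-37.5 0.17 [569. 347.]
-37.5 0.19 [574. 325.]
-37.5 0.21 [578. 303.]
-37.5 0.23 [583. 281.]
37.5 0.15 [666. 351.]
37.5 0.17 [671. 331.]
37.5 0.19 [677. 309.]
37.5 0.21 [682. 287.]
37.5 0.23 [688. 265.]
```

Request:
arm_command(targets=[{"translation": [-0.0041, -0.0202, 0], "yaw": -0.12, "gripper": 1}, {"translation": [-0.0041, -0.0202, 0], "yaw": -0.12, "gripper": 1}, {"translation": [-0.0041, -0.0202, 0], "yaw": -0.12, "gripper": 1}, {"translation": [-0.0041, -0.0202, 0], "yaw": -0.12, "gripper": 1}, {"translation": [-0.0041, -0.0202, 0], "yaw": -0.12, "gripper": 1}, {"translation": [-0.0041, -0.0202, 0], "yaw": -0.12, "gripper": 1}, {"translation": [-0.0041, -0.0202, 0], "yaw": -0.12, "gripper": 1}, {"translation": [-0.0041, -0.0202, 0], "yaw": -0.12, "gripper": 1}, {"translation": [-0.0041, -0.0202, 0], "yaw": -0.12, "gripper": 1}, {"translation": [-0.0041, -0.0202, 0], "yaw": -0.12, "gripper": 1}])

```text
t: 10.73
tool_pos: [0.4076, -0.1806, 0.1276]
tcp_rot: [-1.673, -2.657, 0.0]
contact_force: [0.0, 0.6, -0.4]
opening: 0.0177
grasp_force: 20.0
```

Request:
arm_command(targets=[{"translation": [-0.0041, -0.0202, 0], "yaw": -0.12, "gripper": 1}, {"translation": [-0.0041, -0.0202, 0], "yaw": -0.12, "gripper": 1}, {"translation": [-0.0041, -0.0202, 0], "yaw": -0.12, "gripper": 1}, {"translation": [-0.0041, -0.0202, 0], "yaw": -0.12, "gripper": 1}, {"translation": [-0.0041, -0.0202, 0], "yaw": -0.12, "gripper": 1}, {"translation": [-0.0041, -0.0202, 0], "yaw": -0.12, "gripper": 1}, {"translation": [-0.0041, -0.0202, 0], "yaw": -0.12, "gripper": 1}, {"translation": [-0.0041, -0.0202, 0], "yaw": -0.12, "gripper": 1}, {"translation": [-0.0041, -0.0202, 0], "yaw": -0.12, "gripper": 1}, {"translation": [-0.0041, -0.0202, 0], "yaw": -0.103, "gripper": 1}, {"translation": [0, 0, 0], "yaw": 0, "gripper": 1}])

```text
t: 11.65
tool_pos: [0.3663, -0.3838, 0.1272]
tcp_rot: [-2.871, -1.269, 0.002]
contact_force: [0.2, 0.4, -1.2]
opening: 0.0172
grasp_force: 20.0
```

```bash
python3 - <<'E'
from h import *
from cell import vision,manip
s=manip.sense(); print(s["tool_pos"],s["tcp_rot"],s["opening"],s["grasp_force"],s["joint_pos"].round(2))
r=s["tcp_rot"]; print("close ang",np.angle(np.exp(1j*(2*np.arctan2(r[1],r[0])-np.pi/2))))
W=vision.grab_frame("wrist"); cv2.imwrite("pics/w5.png",W["img"][:,:,::-1])
g=cv2.cvtColor(W["img"],cv2.COLOR_RGB2GRAY)
H=np.array(W["hand_eye"]); from scipy.spatial.transform import Rotation as Ro
R=Ro.from_rotvec(r).as_matrix()
def wp(u,v,z,off=.030):
    a=np.array([u-W["cx"],v-W["cy"]])/W["fx"]; t=np.linalg.norm(a); d=np.r_[a/t*np.sin(t),np.cos(t)]
    o=R@H[:3,3]+s["tool_pos"]+[0,0,off]; d=R@H[:3,:3]@d; return o+d*(z-o[2])/d[2]
for b in blobs(W["img"],(0,170,90),(8,255,255),40)+blobs(W["img"],(172,170,90),(180,255,255),40): print("red",b[0].tolist(),b[1],wp(*b[1],.058).round(4), wp(*b[1],.058,0).round(4))
E
```

```text
[ 0.36630693 -0.38379318  0.12716521] [-2.87132041e+00 -1.26910910e+00  2.08447000e-03] 0.01716103892620217 19.974023401737213 [-0.86 -0.18  1.82 -0.    1.5  -0.12]
close ang -0.7384423044129462
red [562, 0, 23, 11, 122] [573.5   4.3] [ 0.7694 -0.4164  0.058 ] [ 0.7343 -0.4074  0.058 ]
red [568, 80, 21, 12, 131] [575.3  84.7] [ 0.6914 -0.4931  0.058 ] [ 0.6641 -0.4765  0.058 ]
red [561, 109, 15, 37, 92] [570.2 127.9] [ 0.6492 -0.5295  0.058 ] [ 0.6261 -0.5092  0.058 ]
red [245, 184, 20, 46, 548] [254.4 204.5] [ 0.3075 -0.349   0.058 ] [ 0.3187 -0.3468  0.058 ]
red [539, 111, 35, 36, 795] [557.9 127.2] [ 0.631  -0.5152  0.058 ] [ 0.6098 -0.4963  0.058 ]
red [571, 179, 31, 37, 638] [587.3 198.8] [ 0.6301 -0.6342  0.058 ] [ 0.6089 -0.6034  0.058 ]
red [634, 181, 6, 22, 41] [635.7 191.5] [ 0.7392 -0.7169  0.058 ] [ 0.7071 -0.6778  0.058 ]
red [528, 214, 35, 33, 760] [545.7 230.1] [ 0.5471 -0.6152  0.058 ] [ 0.5342 -0.5863  0.058 ]
```

Request:
arm_command(targets=[{"translation": [0.001, 0.001, -0.03], "yaw": 0, "gripper": 1}, {"translation": [0, 0, -0.03], "yaw": 0, "gripper": 1}, {"translation": [0, 0, -0.03], "yaw": 0, "gripper": 1}, {"translation": [0, 0, -0.02], "yaw": 0, "gripper": 1}, {"translation": [0, 0, -0.01], "yaw": 0, "gripper": 1}, {"translation": [0, 0, 0], "yaw": 0, "gripper": 1}])

```text
t: 12.2
tool_pos: [0.3677, -0.3791, 0.0065]
tcp_rot: [-2.863, -1.283, 0.002]
contact_force: [0.4, 0.5, -1.2]
opening: 0.017
grasp_force: 20.0
```

Request:
arm_command(targets=[{"translation": [0, 0, -0.01], "yaw": 0, "gripper": 1}, {"translation": [0, 0, -0.005], "yaw": 0, "gripper": 1}, {"translation": [0, 0, 0], "yaw": 0, "gripper": 1}])

```text
t: 12.45
tool_pos: [0.3686, -0.3807, -0.0061]
tcp_rot: [-2.868, -1.283, 0.0]
contact_force: [-0.3, 0.4, -1.6]
opening: 0.0175
grasp_force: 20.0
```

Request:
arm_command(targets=[{"translation": [0, 0, -0.006], "yaw": 0, "gripper": 1}, {"translation": [0, 0, -0.004], "yaw": 0, "gripper": 1}, {"translation": [0, 0, 0], "yaw": 0, "gripper": 1}])

```text
t: 12.7
tool_pos: [0.3684, -0.3807, -0.0164]
tcp_rot: [-2.868, -1.282, 0.0]
contact_force: [-0.6, 0.9, -0.6]
opening: 0.0172
grasp_force: 20.0
```

Request:
arm_command(targets=[{"translation": [0, 0, 0], "yaw": 0, "gripper": 0.65}, {"translation": [0, 0, 0], "yaw": 0, "gripper": 0.65}, {"translation": [0, 0, 0], "yaw": 0, "gripper": 0.65}, {"translation": [0, 0, 0], "yaw": 0, "gripper": 0.65}])

```text
t: 13.03
tool_pos: [0.3687, -0.381, -0.0155]
tcp_rot: [2.868, 1.282, 0.0]
contact_force: [0.5, 0.2, -0.5]
opening: 0.0324
grasp_force: 0.0
```

Request:
arm_command(targets=[{"translation": [0, 0, 0.015], "yaw": 0, "gripper": 0.65}, {"translation": [0, 0, 0.025], "yaw": 0, "gripper": 0.65}, {"translation": [0, 0, 0.035], "yaw": 0, "gripper": 0.65}, {"translation": [0, 0, 0.035], "yaw": 0, "gripper": 0.65}, {"translation": [0, 0, 0.035], "yaw": 0, "gripper": 0.65}, {"translation": [0, 0, 0.03], "yaw": 0, "gripper": 1}, {"translation": [0, 0, 0], "yaw": 0, "gripper": 1}])

```text
t: 13.62
tool_pos: [0.3699, -0.3824, 0.1661]
tcp_rot: [2.861, 1.279, 0.004]
contact_force: [0.7, -0.3, 1.0]
opening: 0.0238
grasp_force: 0.0
```

```bash
python3 - <<'E'
from h import *
from cell import vision,manip
from scipy.spatial.transform import Rotation as Ro
s=manip.sense(); print(s["tool_pos"],s["opening"])
W=vision.grab_frame("wrist"); H=np.array(W["hand_eye"]); R=Ro.from_rotvec(s["tcp_rot"]).as_matrix()
def wp(u,v,z,off=.030):
    a=np.array([u-W["cx"],v-W["cy"]])/W["fx"]; t=np.linalg.norm(a); d=np.r_[a/t*np.sin(t),np.cos(t)]
    o=R@H[:3,3]+s["tool_pos"]+[0,0,off]; d=R@H[:3,:3]@d; return o+d*(z-o[2])/d[2]
for b in blobs(W["img"],(15,110,110),(32,255,255),40):
    r=cv2.minAreaRect(np.argwhere(b[2])[:,::-1].astype(np.float32)); print("W",b[0].tolist(),b[1],np.round(r[1]),r[2],wp(*b[1],.024).round(4))
S=vision.grab_frame("scene");T=vision.grab_frame("top")
for n,f in(("S",S),("T",T)):
  for b in blobs(f["img"],(15,110,90),(32,255,255),10):
    if 330<b[1][0]<460 and b[1][1]>200: print(n,b[0].tolist(),b[1],plane(f,b[1],.02).round(4))
E
```

```text
[ 0.36993369 -0.38239056  0.16613811] 0.023800756037821037
W [543, 88, 64, 79, 1834] [572.5 122.3] [79. 58.] 72.12130737304688 [ 0.7249 -0.5749  0.024 ]
W [308, 140, 18, 89, 1409] [316.7 183.7] [88. 17.] 90.0 [ 0.3623 -0.3882  0.024 ]
W [620, 166, 16, 12, 64] [625.6 172.3] [19.  5.] 37.5685920715332 [ 0.8148 -0.7511  0.024 ]
W [265, 283, 12, 56, 383] [269.7 310.7] [55. 11.] 90.0 [ 0.1822 -0.4835  0.024 ]
W [363, 284, 13, 55, 387] [369.7 311.3] [12. 54.] 1.5481575727462769 [ 0.2911 -0.5842  0.024 ]
W [159, 339, 322, 35, 6105] [328.1 358.7] [ 32. 321.] 89.04515838623047 [ 0.1799 -0.6174  0.024 ]
W [630, 368, 10, 13, 91] [635.4 373.5] [12.  9.] 90.0 [ 0.7824 -1.7152  0.024 ]
S [374, 261, 16, 33, 64] [382.5 278.3] [ 0.3639 -0.3934  0.02  ]
S [370, 263, 16, 32, 133] [377.3 278.8] [ 0.3556 -0.3845  0.02  ]
T [387, 239, 17, 16, 134] [394.9 246.5] [ 0.3849 -0.3608  0.02  ]
```

The tool lies flat and straight in the case. Next I'll go over and behind the lid.

Request:
arm_command(targets=[{"translation": [0.0256, -0.0176, 0], "yaw": 0, "gripper": 1}, {"translation": [0.0256, -0.0176, 0], "yaw": 0, "gripper": 1}, {"translation": [0.0256, -0.0176, 0], "yaw": 0, "gripper": 1}, {"translation": [0.0256, -0.0176, 0], "yaw": 0, "gripper": 1}, {"translation": [0.0256, -0.0176, 0], "yaw": 0, "gripper": 1}, {"translation": [0, 0, 0], "yaw": 0, "gripper": 1}])

```text
t: 14.27
tool_pos: [0.4989, -0.4701, 0.155]
tcp_rot: [-2.864, -1.281, 0.002]
contact_force: [-0.3, -0.5, -0.2]
opening: 0.0006
grasp_force: 0.0
```

Request:
arm_command(targets=[{"translation": [0, 0, -0.03], "yaw": 0, "gripper": 1}, {"translation": [0, 0, -0.03], "yaw": 0, "gripper": 1}, {"translation": [0, 0, -0.025], "yaw": 0, "gripper": 1}, {"translation": [0, 0, -0.01], "yaw": 0, "gripper": 1}, {"translation": [0, 0, 0], "yaw": 0, "gripper": 1}])

```text
t: 14.68
tool_pos: [0.4951, -0.4674, 0.0603]
tcp_rot: [-2.863, -1.28, 0.003]
contact_force: [-0.1, -0.0, 0.6]
opening: 0.0004
grasp_force: 0.0
```

Request:
arm_command(targets=[{"translation": [-0.0075, 0.0067, 0], "yaw": 0, "gripper": 1}, {"translation": [-0.0075, 0.0067, 0], "yaw": 0, "gripper": 1}, {"translation": [-0.0075, 0.0067, 0], "yaw": 0, "gripper": 1}, {"translation": [-0.0075, 0.0067, 0], "yaw": 0, "gripper": 1}])

```text
t: 15.02
tool_pos: [0.4662, -0.4418, 0.0662]
tcp_rot: [2.866, 1.281, 0.002]
contact_force: [1.6, -1.5, 2.5]
opening: 0.0003
grasp_force: 1.3
```

Request:
arm_command(targets=[{"translation": [-0.0075, 0.0067, 0.002], "yaw": 0, "gripper": 1}, {"translation": [-0.0075, 0.0067, 0.002], "yaw": 0, "gripper": 1}, {"translation": [-0.0075, 0.0067, 0.002], "yaw": 0, "gripper": 1}, {"translation": [0, 0, 0], "yaw": 0, "gripper": 1}])

```text
t: 15.35
tool_pos: [0.4428, -0.4208, 0.0709]
tcp_rot: [-2.868, -1.282, 0.0]
contact_force: [-0.4, -0.3, -0.5]
opening: 0.0005
grasp_force: 0.0
```

```bash
cat > lid.py <<'E'
from h import *
from cell import vision,manip
s=manip.sense(); p=s["tool_pos"]; q=p[:2]-[.39,-.374]; print("case",q@[.745,-.667],q@[.667,.745],p,s["contact_force"])
S=vision.grab_frame("scene"); g=cv2.cvtColor(S["img"],cv2.COLOR_RGB2GRAY)
# predicted pixel of lid free-edge (inner corner) ends for angles vs what is bright there
def lidpt(th,y,rr=.110,t=.004): 
    x=.055-rr*np.cos(th)+t*np.sin(th); z=.04+rr*np.sin(th)+t*np.cos(th)
    return np.r_[np.array([.39,-.374])+x*np.array([.745,-.667])+y*np.array([.667,.745]),z]
T=vision.grab_frame("top"); gt=cv2.cvtColor(T["img"],cv2.COLOR_RGB2GRAY)
for th in np.arange(0,2.2,.1):
    o=[]
    for f,G in((S,g),(T,gt)):
        v=[]
        for y in np.linspace(-.09,.09,10):
            u=proj(f,lidpt(th,y)).round().astype(int); v.append(int(G[u[1],u[0]]))
        o.append((int(np.median(v)),v))
    print(round(th,2),o[0][1],o[1][1])
E
python3 lid.py
```

```text
case 0.07059259306279307 0.00034962305109932645 [ 0.44282922 -0.42082882  0.07086413] [-0.37058711 -0.26833421 -0.45637978]
0.0 [116, 129, 139, 222, 37, 206, 238, 233, 232, 144] [114, 116, 110, 102, 97, 77, 57, 151, 193, 190]
0.1 [79, 74, 75, 97, 78, 89, 55, 150, 203, 128] [116, 115, 111, 103, 97, 81, 59, 176, 129, 190]
0.2 [44, 76, 76, 77, 77, 75, 76, 147, 131, 126] [117, 115, 111, 107, 101, 80, 73, 55, 83, 89]
0.3 [65, 75, 77, 77, 76, 55, 148, 222, 129, 115] [114, 115, 115, 106, 99, 81, 79, 53, 52, 25]
0.4 [143, 192, 159, 66, 61, 92, 149, 132, 118, 116] [115, 113, 112, 106, 97, 87, 84, 54, 54, 27]
0.5 [241, 241, 242, 243, 89, 148, 214, 118, 117, 126] [113, 114, 113, 108, 97, 88, 92, 56, 56, 32]
0.6 [74, 77, 78, 73, 62, 148, 123, 115, 129, 130] [113, 114, 113, 107, 103, 101, 100, 62, 57, 32]
0.7 [75, 77, 75, 74, 147, 149, 112, 123, 129, 129] [113, 113, 108, 109, 100, 106, 104, 231, 189, 30]
0.8 [77, 78, 76, 45, 148, 141, 111, 129, 129, 126] [112, 112, 115, 108, 104, 111, 113, 56, 52, 30]
0.9 [46, 47, 74, 34, 148, 129, 126, 122, 127, 122] [113, 113, 113, 107, 123, 113, 117, 59, 54, 2
[... 469 characters left out ...]
121, 124, 42, 29, 69]
1.5 [136, 125, 191, 215, 153, 129, 112, 175, 54, 156] [87, 79, 78, 53, 87, 123, 122, 130, 159, 111]
1.6 [125, 123, 147, 215, 221, 161, 108, 169, 55, 101] [94, 94, 68, 115, 114, 122, 118, 93, 96, 95]
1.7 [123, 125, 126, 219, 185, 179, 121, 46, 58, 54] [92, 96, 146, 152, 162, 122, 104, 93, 98, 96]
1.8 [125, 123, 124, 125, 221, 210, 56, 150, 57, 193] [90, 84, 49, 57, 109, 121, 82, 95, 94, 92]
1.9 [123, 125, 126, 125, 123, 221, 57, 53, 57, 221] [95, 60, 68, 52, 51, 120, 71, 95, 97, 94]
2.0 [122, 127, 126, 128, 122, 128, 101, 52, 121, 222] [131, 74, 74, 73, 44, 120, 64, 94, 94, 94]
2.1 [123, 127, 126, 127, 127, 127, 68, 83, 166, 195] [56, 45, 44, 46, 47, 120, 63, 96, 91, 93]
```

Request:
arm_command(targets=[{"translation": [-0.006, 0.0053, 0.003], "yaw": 0, "gripper": 1}, {"translation": [-0.006, 0.0053, 0.002], "yaw": 0, "gripper": 1}, {"translation": [-0.0063, 0.0057, -0.002], "yaw": 0, "gripper": 1}, {"translation": [-0.0063, 0.0057, -0.003], "yaw": 0, "gripper": 1}, {"translation": [-0.0052, 0.0047, -0.004], "yaw": 0, "gripper": 1}, {"translation": [-0.0052, 0.0047, -0.004], "yaw": 0, "gripper": 1}])

```text
t: 15.95
tool_pos: [0.4084, -0.39, 0.0619]
tcp_rot: [2.868, 1.282, -0.0]
contact_force: [0.2, -1.7, 1.3]
opening: 0.0005
grasp_force: 0.8
```

Request:
arm_command(targets=[{"translation": [-0.0045, 0.004, -0.006], "yaw": 0, "gripper": 1}, {"translation": [-0.0045, 0.004, -0.007], "yaw": 0, "gripper": 1}, {"translation": [-0.0033, 0.003, -0.007], "yaw": 0, "gripper": 1}, {"translation": [-0.0033, 0.003, -0.008], "yaw": 0, "gripper": 1}])

```text
t: 16.28
tool_pos: [0.393, -0.3761, 0.0334]
tcp_rot: [-2.868, -1.282, 0.0]
contact_force: [-0.6, 0.2, 2.3]
opening: 0.0007
grasp_force: 1.0
```

Request:
arm_command(targets=[{"translation": [-0.0022, 0.002, -0.006], "yaw": 0, "gripper": 1}, {"translation": [0, 0, -0.005], "yaw": 0, "gripper": 1}, {"translation": [-0.0007, 0.0007, -0.003], "yaw": 0, "gripper": 1}, {"translation": [0, 0, 0], "yaw": 0, "gripper": 1}])

```text
t: 16.62
tool_pos: [0.3903, -0.3736, 0.0193]
tcp_rot: [-2.867, -1.282, 0.001]
contact_force: [-0.6, -0.6, 0.0]
opening: 0.0004
grasp_force: 0.0
```

Request:
arm_command(targets=[{"translation": [0, 0, -0.002], "yaw": 0, "gripper": 1}, {"translation": [0, 0, -0.002], "yaw": 0, "gripper": 1}, {"translation": [0, 0, 0], "yaw": 0, "gripper": 1}])

```text
t: 16.87
tool_pos: [0.3907, -0.3739, 0.016]
tcp_rot: [-2.868, -1.282, -0.0]
contact_force: [0.3, -0.7, -0.1]
opening: 0.0002
grasp_force: 0.0
```

Request:
arm_command(targets=[{"translation": [0, 0, -0.001], "yaw": 0, "gripper": 1}, {"translation": [0, 0, -0.001], "yaw": 0, "gripper": 1}, {"translation": [0, 0, 0], "yaw": 0, "gripper": 1}])

```text
t: 17.12
tool_pos: [0.3906, -0.3739, 0.0141]
tcp_rot: [-2.868, -1.282, -0.0]
contact_force: [0.5, -1.1, -0.9]
opening: 0.0005
grasp_force: 0.0
```

```bash
python3 lid.py | head -9
```

```text
case 0.0003469059040321275 0.0004895593104668943 [ 0.39058503 -0.37386665  0.01413115] [ 0.52486805 -1.06239808 -0.87966176]
0.0 [133, 126, 124, 128, 36, 223, 168, 194, 150, 116] [85, 105, 43, 46, 43, 120, 83, 115, 159, 188]
0.1 [137, 138, 136, 137, 229, 234, 236, 214, 214, 59] [115, 114, 45, 42, 46, 119, 108, 199, 201, 188]
0.2 [136, 137, 137, 230, 235, 236, 237, 213, 55, 50] [75, 115, 94, 48, 92, 119, 112, 194, 203, 204]
0.3 [137, 135, 136, 137, 237, 234, 236, 216, 62, 51] [52, 113, 118, 117, 181, 120, 122, 181, 202, 200]
0.4 [149, 136, 137, 221, 235, 230, 110, 54, 50, 51] [55, 116, 116, 104, 116, 119, 122, 120, 200, 200]
0.5 [135, 135, 134, 237, 235, 233, 230, 60, 51, 51] [56, 115, 115, 48, 116, 118, 120, 121, 203, 197]
0.6 [137, 135, 155, 236, 226, 115, 237, 53, 170, 52] [52, 116, 114, 47, 44, 119, 119, 67, 198, 201]
0.7 [134, 155, 215, 161, 223, 137, 75, 100, 71, 108] [52, 116, 114, 118, 121, 119, 121, 103, 200, 201]
```

Request:
arm_command(targets=[{"translation": [0, 0, -0.002], "yaw": 0, "gripper": 1}, {"translation": [0, 0, -0.002], "yaw": 0, "gripper": 1}, {"translation": [0, 0, 0], "yaw": 0, "gripper": 1}])

```text
t: 17.47
tool_pos: [0.3908, -0.3741, 0.0135]
tcp_rot: [2.867, 1.282, 0.0]
contact_force: [-14.7, 14.8, 38.8]
opening: 0.0003
grasp_force: 19.1
```

Request:
arm_command(targets=[{"translation": [0, 0, -0.002], "yaw": 0, "gripper": 1}, {"translation": [0, 0, -0.001], "yaw": 0, "gripper": 1}, {"translation": [0, 0, 0], "yaw": 0, "gripper": 1}])

```text
t: 17.72
tool_pos: [0.3909, -0.3743, 0.0131]
tcp_rot: [2.867, 1.282, 0.0]
contact_force: [-26.4, 27.2, 70.2]
opening: 0.0004
grasp_force: 35.2
```

The lid is firmly shut: 70 N pressing with no give. The contact height also gives a tip offset of +34.5 mm. I'll lift and go above the latch post.

Request:
arm_command(grip_force=8, targets=[{"translation": [0, 0, 0.01], "yaw": 0, "gripper": 1}, {"translation": [0, 0, 0.03], "yaw": 0, "gripper": 0.5}, {"translation": [0, 0, 0.035], "yaw": 0, "gripper": 0.5}, {"translation": [0, 0, 0.035], "yaw": 0, "gripper": 0.5}, {"translation": [-0.028, 0.006, 0], "yaw": 0, "gripper": 0.5}, {"translation": [-0.028, 0.005, 0], "yaw": 0, "gripper": 0.5}, {"translation": [-0.028, 0.005, 0], "yaw": 0, "gripper": 0.5}, {"translation": [0, 0, 0], "yaw": 0, "gripper": 0.5}, {"translation": [0, 0, 0], "yaw": 0, "gripper": 0.5}])

```text
t: 18.47
tool_pos: [0.3059, -0.358, 0.1176]
tcp_rot: [2.868, 1.28, 0.001]
contact_force: [0.7, -0.5, 0.6]
opening: 0.0455
grasp_force: 0.0
```

```bash
cat > wl.py <<'E'
from h import *
from cell import vision,manip
from scipy.spatial.transform import Rotation as Ro
s=manip.sense(); print(s["tool_pos"],s["opening"],s["contact_force"])
r=s["tcp_rot"]; print("close ang",np.angle(np.exp(1j*(2*np.arctan2(r[1],r[0])-np.pi/2))))
W=vision.grab_frame("wrist"); H=np.array(W["hand_eye"]); R=Ro.from_rotvec(r).as_matrix()
def wp(u,v,z,off=.0325):
    a=np.array([u-W["cx"],v-W["cy"]])/W["fx"]; t=np.linalg.norm(a); d=np.r_[a/t*np.sin(t),np.cos(t)]
    o=R@H[:3,3]+s["tool_pos"]+[0,0,off]; d=R@H[:3,:3]@d; return o+d*(z-o[2])/d[2]
h=cv2.cvtColor(W["img"],cv2.COLOR_RGB2HSV)
for b in blobs(W["img"],(0,150,80),(8,255,255),40):
    if 150<b[1][0]<500:
        x,y,w,hh,_=b[0]; print("red",b[0].tolist(),b[1],wp(*b[1],.058)[:2].round(4))
for b in blobs(W["img"],(0,0,0),(180,120,45),60):
    if 150<b[1][0]<500 and b[1][1]<300: print("blk",b[0].tolist(),b[1],wp(*b[1],.08)[:2].round(4))
cv2.imwrite("pics/w6.png",W["img"][:,:,::-1])
E
python3 wl.py
python3 - <<'E'
import sys; sys.path.insert(0,".")
E
```

```text
[ 0.30594514 -0.357998    0.11764658] 0.045481713662520226 [ 0.65967105 -0.50976311  0.60178994]
close ang -0.7314135530077344
red [310, 140, 17, 5, 44] [318.1 141.2] [ 0.339  -0.3198]
red [310, 163, 20, 45, 666] [319.4 182.9] [ 0.3129 -0.3506]
blk [312, 199, 15, 18, 94] [318.5 204.7] [ 0.302  -0.3615]
blk [263, 239, 18, 58, 427] [272.7 272.6] [ 0.2201 -0.3836]
blk [358, 239, 20, 57, 450] [366.7 272.2] [ 0.2903 -0.4464]
blk [204, 268, 34, 59, 280] [222.9 290. ] [ 0.1628 -0.3639]
blk [403, 268, 14, 19, 95] [407.3 276.6] [ 0.3179 -0.4806]
blk [437, 280, 13, 18, 89] [443.5 290.6] [ 0.3373 -0.5261]
blk [136, 283, 40, 12, 171] [158.4 289.4] [ 0.0981 -0.3144]
blk [451, 285, 30, 12, 145] [464.4 291.4] [ 0.355  -0.5469]
```

Request:
arm_command(targets=[{"translation": [0, -0.0005, -0.03], "yaw": 0, "gripper": 0.5}, {"translation": [0, 0, -0.03], "yaw": 0, "gripper": 0.5}, {"translation": [0, 0, -0.018], "yaw": 0, "gripper": 0.5}, {"translation": [0, 0, -0.005], "yaw": 0, "gripper": 0.5}, {"translation": [0, 0, 0], "yaw": 0, "gripper": 0.5}])

```text
t: 18.93
tool_pos: [0.3067, -0.3578, 0.033]
tcp_rot: [-2.865, -1.282, 0.001]
contact_force: [-0.2, -1.3, 0.3]
opening: 0.0463
grasp_force: 0.0
```

Request:
arm_command(targets=[{"translation": [0, 0, 0], "yaw": 0, "gripper": 1}, {"translation": [0, 0, 0], "yaw": 0, "gripper": 1}, {"translation": [0, 0, 0], "yaw": 0, "gripper": 1}, {"translation": [0, 0, 0], "yaw": 0, "gripper": 1}, {"translation": [0, 0, 0], "yaw": 0, "gripper": 1}])

```text
t: 19.35
tool_pos: [0.3068, -0.3586, 0.0349]
tcp_rot: [2.867, 1.282, 0.0]
contact_force: [0.4, -0.0, 0.9]
opening: 0.0176
grasp_force: 0.0
```

Request:
arm_command(targets=[{"translation": [0, 0, 0], "yaw": 0, "gripper": 1}, {"translation": [0, 0, 0], "yaw": 0, "gripper": 1}, {"translation": [0, 0, 0], "yaw": 0, "gripper": 1}, {"translation": [0, 0, 0], "yaw": 0, "gripper": 1}])

```text
t: 19.68
tool_pos: [0.3067, -0.3586, 0.0347]
tcp_rot: [2.867, 1.282, 0.0]
contact_force: [-1.5, 0.1, 5.5]
opening: 0.0153
grasp_force: 8.0
```

```bash
python3 -c "
import numpy as np
a=-2.285+.113*np.arange(15); P=.0441*np.c_[np.cos(a),np.sin(a)]
print(np.diff(P,axis=0).round(4).tolist())"
```

```text
[[0.0039, -0.003], [0.0043, -0.0026], [0.0045, -0.0021], [0.0047, -0.0016], [0.0049, -0.001], [0.005, -0.0005], [0.005, 0.0001], [0.0049, 0.0007], [0.0048, 0.0012], [0.0047, 0.0018], [0.0044, 0.0023], [0.0042, 0.0028], [0.0038, 0.0032], [0.0034, 0.0036]]
```

Request:
arm_command(targets=[{"translation": [0.0039, -0.003, 0], "yaw": 0.113, "gripper": 1}, {"translation": [0.0043, -0.0026, 0], "yaw": 0.113, "gripper": 1}, {"translation": [0.0045, -0.0021, 0], "yaw": 0.113, "gripper": 1}, {"translation": [0.0047, -0.0016, 0], "yaw": 0.113, "gripper": 1}])

```text
t: 20.02
tool_pos: [0.3243, -0.3677, 0.0346]
tcp_rot: [-2.503, -1.899, -0.001]
contact_force: [-1.2, 5.8, 6.0]
opening: 0.0149
grasp_force: 8.0
```

Request:
arm_command(targets=[{"translation": [0.0049, -0.001, 0], "yaw": 0.113, "gripper": 1}, {"translation": [0.005, -0.0005, 0], "yaw": 0.113, "gripper": 1}, {"translation": [0.005, 0.0001, 0], "yaw": 0.113, "gripper": 1}, {"translation": [0.0049, 0.0007, 0], "yaw": 0.113, "gripper": 1}, {"translation": [0.0048, 0.0012, 0], "yaw": 0.113, "gripper": 1}])

```text
t: 20.43
tool_pos: [0.3487, -0.3668, 0.0345]
tcp_rot: [-1.873, -2.521, -0.001]
contact_force: [-3.4, 6.5, 6.6]
opening: 0.0154
grasp_force: 8.0
```

Request:
arm_command(targets=[{"translation": [0.0047, 0.0018, 0], "yaw": 0.113, "gripper": 1}, {"translation": [0.0044, 0.0023, 0], "yaw": 0.113, "gripper": 1}, {"translation": [0.0042, 0.0028, 0], "yaw": 0.113, "gripper": 1}, {"translation": [0.0038, 0.0032, 0], "yaw": 0.113, "gripper": 1}, {"translation": [0.0034, 0.0036, 0], "yaw": 0.113, "gripper": 1}, {"translation": [0, 0, 0], "yaw": 0, "gripper": 1}])

```text
t: 20.93
tool_pos: [0.3684, -0.3539, 0.0345]
tcp_rot: [-1.093, -2.944, 0.004]
contact_force: [-11.1, -5.1, 5.5]
opening: 0.0153
grasp_force: 8.0
```

Request:
arm_command(targets=[{"translation": [0.0013, 0.0015, 0], "yaw": 0, "gripper": 1}, {"translation": [0, 0, 0], "yaw": 0, "gripper": 1}])

```text
t: 21.1
tool_pos: [0.3692, -0.353, 0.0344]
tcp_rot: [-1.105, -2.939, 0.005]
contact_force: [-12.8, -8.6, 5.1]
opening: 0.0178
grasp_force: 8.0
```

Request:
arm_command(targets=[{"translation": [-0.0005, -0.0005, 0], "yaw": 0, "gripper": 0.6}, {"translation": [0, 0, 0], "yaw": 0, "gripper": 0.6}, {"translation": [0, 0, 0], "yaw": 0, "gripper": 0.6}, {"translation": [0, 0, 0], "yaw": 0, "gripper": 0.6}, {"translation": [0, 0, 0.02], "yaw": 0, "gripper": 0.6}, {"translation": [0, 0, 0.035], "yaw": 0, "gripper": 0.6}, {"translation": [0, 0, 0.035], "yaw": 0, "gripper": 0.6}, {"translation": [0, 0, 0.035], "yaw": 0, "gripper": 0.6}, {"translation": [0, 0, 0.035], "yaw": 0, "gripper": 0.6}, {"translation": [0, 0, 0], "yaw": 0, "gripper": 0.6}])

```text
t: 21.93
tool_pos: [0.3713, -0.3537, 0.2014]
tcp_rot: [1.102, 2.934, -0.006]
contact_force: [0.6, -0.2, 0.5]
opening: 0.0371
grasp_force: 0.0
```

```bash
python3 wl.py; python3 - <<'E'
from h import *
from cell import vision
d=pickle.load(open("f0.pkl","rb"))
for n in("scene","top"):
    f=vision.grab_frame(n)
    for b in blobs(f["img"],(0,150,90),(8,255,255),15):
        if 335<b[1][0]<450 and 225<b[1][1]<320: print(n,b[0].tolist(),b[1],plane(f,b[1],.058).round(4),cv2.minAreaRect(np.argwhere(b[2])[:,::-1].astype(np.float32)))
    for nm,i in(("old",d[n]["img"]),("new",f["img"])):
        for b in blobs(i,(15,110,110),(32,255,255),40):
            if b[1][0]<375 and b[1][1]>110: print(n,nm,"yel",b[1])
        for b in blobs(i,(5,80,30),(14,220,160),30):
            if b[1][0]<300 and 150<b[1][1]<280: print(n,nm,"brown",b[1])
    i=cv2.cvtColor(f["img"],cv2.COLOR_RGB2GRAY); print("interior dark px",(i[225:285,365:445]<60).sum(),(cv2.cvtColor(d[n]["img"],cv2.COLOR_RGB2GRAY)[225:285,365:445]<60).sum())
E
```

```text
[ 0.37127927 -0.35372377  0.20144136] 0.03712179676470118 [ 0.645592   -0.22324793  0.54657455]
close ang 0.8521890625416368
red [312, 147, 13, 34, 345] [317.6 162.5] [ 0.3575 -0.3464]
blk [312, 176, 12, 15, 136] [317.4 183.7] [ 0.3736 -0.3606]
blk [352, 241, 16, 56, 382] [358.7 273.4] [ 0.4999 -0.3996]
blk [272, 242, 16, 54, 378] [281.  272.7] [ 0.4318 -0.4758]
blk [140, 264, 120, 89, 3401] [204.4 289.1] [ 0.3816 -0.5819]
blk [380, 264, 120, 89, 3268] [435.1 288. ] [ 0.5957 -0.3346]
scene [355, 259, 19, 7, 76] [363.  261.5] [ 0.3506 -0.3464  0.058 ] ((363.7837829589844, 261.20269775390625), (4.93196964263916, 18.577085494995117), 80.53767395019531)
scene old yel [359.8 181. ]
scene old yel [269.9 195.5]
scene old brown [240.8 196.4]
scene new yel [359.2 181.3]
scene new brown [240.6 197. ]
interior dark px 53 1301
top old yel [303.9 133.2]
top old yel [237.2 219.4]
top old brown [212.3 242.4]
top new yel [303.9 133.1]
top new brown [212.1 243. ]
interior dark px 313 2584
```

The latch arm lies square across the lid (about 1.56 rad), the lid is shut, and the nipper and blade dispenser haven't moved. The gripper is clear, so I'm handing in.

```bash
python3 -c "
from cell import sign_off
print(sign_off())"
```

```text
the job is handed in; nothing more can be done
None
```

I handed the job in at about 22 s: the yellow deburrer lies flat in the case, the lid is shut and the latch is square across it (about 1.56 rad by camera); no verdict came back.

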